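# Rehang the glue caddy on the other hanging bar

### The arm

A 6-joint arm with a two-finger parallel gripper is mounted at the origin on the work surface. World frame = base frame: x ahead of the robot, y to its left, z up, the work surface at z = 0. Lengths are in m, angles in rad, forces in N, time in s.
With the tool pointing down it reaches from about 0.35 to 0.975 m from the base axis. Payload 7.1 kg.
Tool frame: the origin (TCP) lies between the finger pads; the fingertips stand 11 mm ahead of it and the grasp point (between the pads) lies 8 mm behind it; z points along the fingers, x is the direction in which the jaws open and shut, and the axes are right-handed (so a half turn about z gives the same grasp; the last joint's range is limited). The gripper opens to 88 mm and grips with 3 to 60 N. Pads are 20 mm wide; open, the fingers measure 115 mm over their backs; the gripper's body (75 mm by 178 mm) begins 61 mm behind the grasp point.
Start: joints at [1.316, 0.423, 1.63, -0, 1.089, -0.019], TCP at [0.146, 0.608, 0.234] pointing down, gripper open.
Joint ranges: [-3, 3], [-0.9, 2.11], [0.09, 2.58], [-1.31, 4.45], [0.11, 2.69], [-2.54, 2.54]. Speed limits (rad/s): [2.39, 2.39, 3.01, 3.14, 3.14, 3.14].

### API

Orientations are given as a rotation vector (axis times angle).
In Python, from plant import manip, viewer gives the robot as it stands. The module is installed in compiled form; this text tells all that it offers.
- The arm moves only by the shell command python3 -m inch 'ROWS'. ROWS is text: rows parted by semicolons, each of 7 numbers parted by spaces: the turn, a rotation vector about the tool's x, y, z in degrees, then the shift along the tool's x, y, z in mm, then the finger opening in mm, from 0 to 87.8. In form: wx wy wz tx ty tz grip; .... A call has 1 to 12 rows; each row is the pose to reach, as a shift and turn from the pose commanded when the call began, along the tool's axes at that moment; what a row does not reach only later rows make up. A row lasts 1/10 s, in which the tool goes at most 50 mm and 8.59 degrees, less where a joint would pass 70% of its speed; a pose out of reach is approached as far as the arm can. A call with a gripper value outside its range is refused whole. The fingers move at their own pace and stop on an object; the grip force is fixed at half the most. Time passes only in rows, so rows that repeat a pose let the fingers close. It gives the time, the measured TCP pose, the force and the opening at its end, in the units of the state.
- manip.read_state(): the state, without advancing time (a new reading comes with each control period).
- viewer.get_image(name): name is "scene" or "top" or "wrist"; returns a dict with "image" (384x512x3 uint8, blue, green, red), "z_map" (384x512 float32, m along the optical axis (not along the pixel's ray), 0 where there is no reading), "mtx" (3x3 intrinsics, pixels), "pose" (4x4, takes a point from camera to world coordinates). Camera axes: x right, y up, looking along -z (the intrinsics and any distortion apply to the point x, -y, -z); pixel columns grow to the right and rows downward; lengths in m; the calibration is good to about 2 mm. A picture is of the moment at which its call begins.
- manip.finish_job(): hands the job in, once; it reports no verdict.
The state is a dict: "clock": time; "qpos": joint angles; "dq": joint speeds; "joint_torque": joint torques, N m; "ee_pos": TCP position; "orientation": TCP orientation; "force": force on the tool from outside, world axes, zero at the start; "ft_torque": the same for the moment, N m; "grip_width": opening from 0.0 (shut) to 1.0 (fully open).
Only numpy, scipy, OpenCV 4.12 (cv2) and the standard library are available. Lean on these libraries where they do the work, as an engineer would, in place of code of your own. Each camera call takes 0.05 s, during which the arm holds its last target. There are 200 camera calls.

### The job

The glue caddy hangs from its steel hook on one of the two hanging stands. Unhook it and, without setting it down anywhere and keeping it level so that the bottle and the jar stay standing in it, hang it on the empty stand: rest its hook on the bar there, slide it along gently until you feel it drop into the notch in the bar's top edge, lower it fully home and let go only once it bears there. Never force it against the bars, and leave the other things on the bench where they are.

Things in the scene. Friction and masses are not known exactly. Their poses are not given: they have to be found in the camera images.
- caddy: Grey sheet-metal tool caddy, tray 130 (x) by 190 (y) by 50 mm high in 2 by 3 cells, 0.5 to 0.8 kg loaded. Origin: centre of the tray's underside; z up, y along the tray and its grip bar, +x to the back with the hook. Two rubber bumpers (16 mm across, y = -70 and +70, z = 15 mm) stick out at the back to x = 82.5 mm and rest on the stand's strip. It hangs level within 3 degrees.
- caddy_grip (a point): Centre of the caddy's wooden grip bar, at x = 0, y = 0, z = 115 mm in the caddy: 14 mm thick (x), 22 mm high, 184 mm long (y). Grasp it from above across its thickness, at the middle; there are about 55 mm free on either side of it, and nothing stands near its middle. Grip firmly (40 to 60 N) so that it does not twist. The load hangs about centrally below it.
- caddy_hook (a point): Middle of the underside of the hook's roof, which bears on the bar: x = 74, y = 0, z = 125 mm in the caddy. The hook is a bent steel strap 40 mm wide (y), 4 mm thick; its mouth is 10 mm wide (x = 69 to 79 mm in the caddy) and its rear lip reaches 18 mm below the roof, with a flared end 4 mm further down and 4 mm further back.
- stand_a: Dark steel stand where the caddy hangs at the start, fixed. Origin: on the bench under its bar's middle; z up, y along the bar, the caddy hangs on the -x side. Feet 170 mm long at y = -120 and +120 mm, posts behind (x = 45 to 65, 190 mm high), a strip for the bumpers (front face x = 10, z = 70 to 120 mm). Its bar is like stand_b's; its notch is at y = 0 and holds the caddy's hook.
- stand_b: The empty stand, fixed, same make, measures and axes as stand_a; see stand_b_bar for its bar. The bar is bolted through long slots, so its notch is not in the middle: the notch's centre lies anywhere from y = -35 to +35 mm in this frame, and that shift is not measured (it can be felt or seen). The bar does not move under load. Steel on steel is stiff: touch down slowly (about 10 mm/s) and press with only a few newtons while sliding.
- stand_b_bar (a point): Point 205 mm above stand_b's origin, level with the bar's upper edge (not at the notch). The bar is a flat steel strip 280 mm long (y), 6 mm thick (x = -3 to +3), z = 165 to 205 mm, on two bolts behind it (y = -90 and +90, z = 174). One notch in its upper edge, 50 mm wide, 10 mm deep: hook underside at z = 205 mm on the plain edge, 195 mm when home.
- bottle: Square white glue bottle with a tapered blue cap, 40 by 40 by 90 mm, loose in a front corner cell of the caddy (at x = -32, y = +63 mm in the caddy's frame). Origin: centre of its underside; z up.
- jar: Round amber glass jar with a steel lid, 40 mm across, 50 mm high, loose in the other front corner cell (x = -32, y = -63 mm in the caddy's frame). Origin: centre of its underside; z up.
- spool: Bystander: wooden thread spool, 48 mm across, 42 mm high, on the bench below stand_a's bar. Origin: centre of its underside.
- weight: Bystander: brass weight, 48 mm across, 46 mm high, on the bench below stand_b's bar. Origin: centre of its underside.
- dye: Bystander: grey dye jar with a black cap, 60 mm across, 56 mm high, on the cutting mat in front of the stands. Origin: centre of its underside.
Things that resemble listed ones, but are neither listed nor needed, are in the scene too. What is shaped like the bottle but pink or turquoise is not meant. There is more than one size of the jar; the job needs the smaller.

How it is judged:
By the outcome, as a careful person would: the job done as asked, in the order asked, and still so for the second after the job is handed in, with the robot touching nothing.
It also fails if it takes over 64 s, if anything falls off the work surface, if the arm or the gripper's body presses on something with over 40 N, if the wrist force passes 120 N, or if a joint passes its speed limit or range.

## Working session

There is one attempt and no reset: what is moved stays moved. The work goes in short steps, Python scripts to look and compute and a shell command to move; the robot and the scene stay as the last step left them, time stands still between calls to the robot, and variables do not carry over. Pictures are saved under pics/ and viewed, about 8 in all and at most 12, crops included, and the job is handed in when it is done.

```bash
mkdir -p pics; cat > h.py <<'E'
import numpy as np,cv2
from plant import manip,viewer
def cloud(d):
    z=d["z_map"];K=d["mtx"];v,u=np.indices(z.shape)
    P=np.stack([(u-K[0,2])/K[0,0]*z,-(v-K[1,2])/K[1,1]*z,-z],-1)
    T=np.array(d["pose"]);return P@T[:3,:3].T+T[:3,3]
E
python3 - <<'E'
from h import *
ims=[]
for n in("scene","top"):
    d=viewer.get_image(n);np.savez("pics/"+n,**d);cv2.imwrite(f"pics/{n}.png",d["image"]);print(n,d["mtx"].round(1).tolist(),np.array(d["pose"]).round(3).tolist(),{k:d[k] for k in d if k not in("image","z_map","mtx","pose")})
s=manip.read_state();print(s)
E
```

```text
scene [[384.5, 0.0, 254.6], [0.0, 384.5, 193.7], [0.0, 0.0, 1.0]] [[-0.204, -0.626, 0.752, 1.191], [0.979, -0.119, 0.166, 0.114], [-0.014, 0.77, 0.637, 0.721], [0.0, 0.0, 0.0, 1.0]] {}
top [[393.5, 0.0, 256.0], [0.0, 393.5, 193.6], [0.0, 0.0, 1.0]] [[-0.0, 0.999, -0.053, 0.473], [-1.0, 0.0, 0.008, -0.001], [0.008, 0.053, 0.999, 1.067], [0.0, 0.0, 0.0, 1.0]] {}
{'clock': 0.1, 'qpos': array([ 1.31598524e+00,  4.23751980e-01,  1.63060654e+00, -3.14070384e-05,
        1.08857610e+00, -1.89748596e-02]), 'dq': array([ 6.34303400e-05, -3.09503098e-03, -1.42627035e-03,  1.44922151e-03,
        8.58571396e-04,  8.77472640e-04]), 'joint_torque': array([-8.12848757e-04, -5.45611560e+01, -2.74324554e+01,  6.44913339e-02,
        1.88081386e-02, -1.72340572e-05]), 'ee_pos': array([0.14588208, 0.6072435 , 0.23298994]), 'orientation': array([ 2.46668818e+00,  1.94417585e+00, -1.65318258e-03]), 'force': array([-0.02218232,  0.3431816 , -0.27900545]), 'ft_torque': array([-0.01295906,  0.05347649,  0.0455933 ]), 'grip_width': 1.0001389037723136}
```

View pics/scene.png

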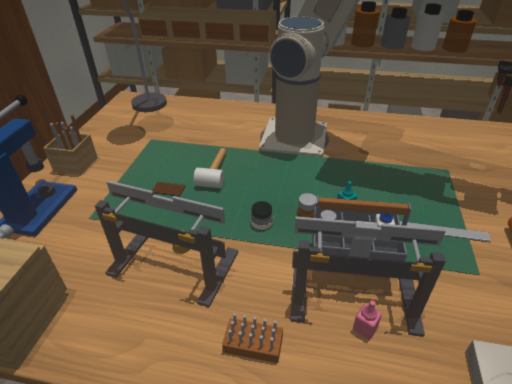

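View pics/top.png

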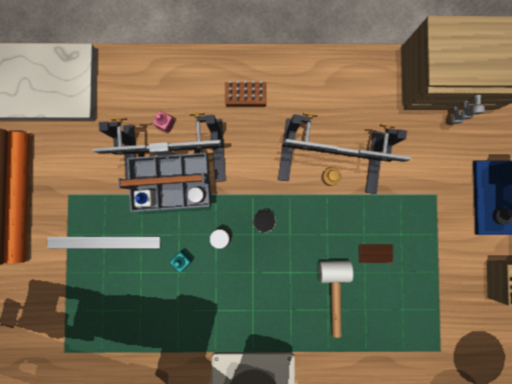

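The top view shows the caddy on stand_a (hook at about px 158,147; grip bar along row 182) and stand_b with its empty bar running from (285,142) to (408,159). Next I'll measure the two bars, the grip and the notch from depth.

```bash
python3 - <<'E'
from h import *
for n in("top","scene"):
    d=dict(np.load(f"pics/{n}.npz"));P=cloud(d);im=d["image"];ok=d["z_map"]>0
    hsv=cv2.cvtColor(im,cv2.COLOR_BGR2HSV)
    print(n)
    def fit(Q,name):
        c=Q[:,:2].mean(0);
        for _ in range(3):
            vx,vy,x0,y0=cv2.fitLine(Q[:,:2].astype(np.float32),cv2.DIST_HUBER,0,.01,.01).ravel()
            t=(Q[:,:2]-[x0,y0])@[vx,vy];e=(Q[:,:2]-[x0,y0])@[-vy,vx];Q=Q[abs(e)<.006];t=t[abs(e)<.006]
        if vy<0: vx,vy,t=-vx,-vy,-t
        a,b=t.min(),t.max();m=(a+b)/2
        print(name,len(Q),"len",(b-a).round(4),"mid",(x0+m*vx).round(4),(y0+m*vy).round(4),"yaw deg",np.degrees(np.arctan2(-vx,vy)).round(2),"z med",np.median(Q[:,2]).round(4))
        return Q,t-m
    X,Y,Z=P[...,0],P[...,1],P[...,2]
    B=ok&(Z>.185)&(Z<.22)&(X>.5)&(X<.75)&(Y<-.03)&(Y>-.45)
    Q,t=fit(P[B],"barB")
    for a in np.arange(-.14,.14,.01):
        k=(t>=a)&(t<a+.01)
        if k.any():print(f"{a*1000:.0f}:{np.percentile(Q[k,2],90)*1000:.0f}",end=" ")
    print()
    A=ok&(Z>.188)&(Z<.212)&(X>.5)&(X<.75)&(Y>.03)&(Y<.45)&(hsv[...,1]<80)
    fit(P[A],"barA")
    G=ok&(Z>.15)&(Z<.23)&(hsv[...,0]<20)&(hsv[...,1]>110)&(Y>.05)&(Y<.4)&(X>.45)&(X<.65)
    fit(P[G],"grip")
E
```

```text
top
barB 318 len 0.2536 mid 0.616 -0.221 yaw deg -9.28 z med 0.2013
-130:203 -120:205 -110:206 -100:207 -90:206 -80:206 -70:206 -60:205 -50:206 -40:206 -30:206 -20:205 -10:196 0:197 10:198 20:196 30:205 40:206 50:205 60:206 70:206 80:206 90:207 100:207 110:209 120:206 
barA 317 len 0.2332 mid 0.6244 0.2276 yaw deg 5.27 z med 0.2016
grip 445 len 0.1819 mid 0.5495 0.205 yaw deg 4.44 z med 0.1934
scene
barB 961 len 0.2815 mid 0.6214 -0.2129 yaw deg -8.4 z med 0.1968
-140:206 -130:205 -120:205 -110:205 -100:205 -90:206 -80:205 -70:206 -60:205 -50:206 -40:205 -30:206 -20:197 -10:196 0:196 10:196 20:205 30:205 40:205 50:205 60:206 70:206 80:206 90:205 100:205 110:206 120:206 130:206 140:203 
barA 1223 len 0.2799 mid 0.6298 0.212 yaw deg 3.85 z med 0.1987
grip 775 len 0.1809 mid 0.5584 0.2044 yaw deg 4.0 z med 0.187
```

```bash
cat >> h.py <<'E'
from scipy.spatial.transform import Rotation as Rn
def go(p,yaw,s=None):
    """shift/turn in tool axes to world TCP p (m), tool x axis at yaw deg (mod 180), pointing down"""
    s=s or manip.read_state();R0=Rn.from_rotvec(s["orientation"])
    best=None
    for f in(0,180):
        a=np.radians(yaw+f);R=Rn.from_matrix(np.array([[np.cos(a),np.sin(a),0],[np.sin(a),-np.cos(a),0],[0,0,-1.]]))
        w=np.degrees((R0.inv()*R).as_rotvec())
        if f==0 or np.linalg.norm(w)<np.linalg.norm(best):best=w
    t=R0.inv().apply(np.array(p)-s["ee_pos"])*1000
    print("turn",best.round(2),"shift",t.round(1),"tool x yaw now",np.degrees(np.arctan2(*R0.as_matrix()[1::-1,0])).round(1))
E
python3 - <<'E'
from h import *
go([.554,.205,.27],4.2)
E
```

```text
turn [5.000e-02 7.000e-02 7.229e+01] shift [-295.8  490.8  -36.6] tool x yaw now 76.5
```

```bash
python3 -m inch '0 0 3 -12 20 -6 87; 0 0 9 -36 60 -18 70; 0 0 16 -65 109 -30 60; 0 0 23 -95 158 -37 60; 0 0 30 -124 207 -37 60; 0 0 37 -153 255 -37 60; 0 0 44 -182 303 -37 60; 0 0 51 -211 351 -37 60; 0 0 58 -240 399 -37 60; 0 0 65 -266 443 -37 60; 0 0 70 -286 476 -37 60; 0 0 72.3 -296 491 -37 60'; python3 -m inch '0 0 0 0 0 0 60; 0 0 0 0 0 0 60'; python3 - <<'E'
from h import *
d=viewer.get_image("wrist");np.savez("pics/w1",**d);cv2.imwrite("pics/w1.png",d["image"])
P=cloud(d);X,Y,Z=P[...,0],P[...,1],P[...,2];ok=d["z_map"]>0
hsv=cv2.cvtColor(d["image"],cv2.COLOR_BGR2HSV)
G=ok&(Z>.18)&(Z<.215)&(hsv[...,0]<22)&(hsv[...,1]>100)&(X>.5)&(X<.62)
Q=P[G];print(len(Q),np.median(Q[:,2]),cv2.minAreaRect((Q[:,:2]*1000).astype(np.float32)))
s=manip.read_state();print(s["clock"],s["ee_pos"],s["grip_width"],s["qpos"].round(2),s["force"].round(1));go([.554,.205,.177],4.2)
E
```

```text
clock: 1.3
ee_pos: [0.5519, 0.2069, 0.2704]
orientation: [3.14, 0.11, -0.001]
force: [0.5, 0.1, -0.4]
grip_width: 0.685
clock: 1.5
ee_pos: [0.5509, 0.2077, 0.27]
orientation: [3.139, 0.111, -0.002]
force: [0.7, -0.2, -0.6]
grip_width: 0.679
3597 0.19413014769345777 ((550.5072631835938, 214.9973907470703), (13.536883354187012, 160.4788360595703), 3.8558130264282227)
1.55 [0.55023908 0.20859589 0.2701404 ] 0.67946570904084 [0.34 0.33 1.68 0.   1.13 0.27] [-1.3 -0.2 -0.8]
turn [ 0.    0.08 -0.03] shift [ 3.6  3.9 93.1] tool x yaw now 4.2
```

View pics/w1.png

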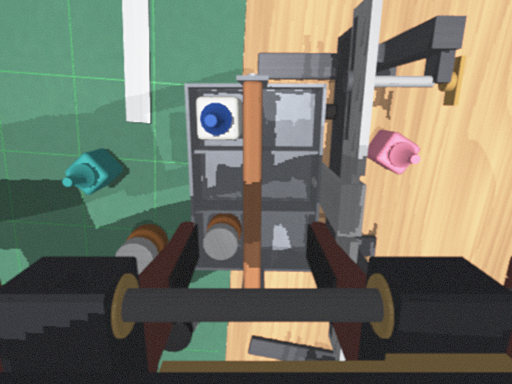

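The wrist view shows the wooden grip centred between the fingers (bar at col 252, finger tips at cols 195 and 310). The bottle is at (217,118) and the jar at (222,235), and the middle is clear. I'll descend.

```bash
python3 -m inch '0 0 0 0 1 5 60; 0 0 0 0.5 2 15 60; 0 0 0 1 3 28 60; 0 0 0 1 3.5 41 60; 0 0 0 1 3.5 54 60; 0 0 0 1 3.5 66 60; 0 0 0 1 3.5 76 60; 0 0 0 1 3.5 84 60; 0 0 0 1 3.5 89 60; 0 0 0 1 3.5 92 60; 0 0 0 1 3.5 92 60'; python3 -m inch '0 0 0 0 0 0 45; 0 0 0 0 0 0 34; 0 0 0 0 0 0 26; 0 0 0 0 0 0 20; 0 0 0 0 0 0 16; 0 0 0 0 0 0 12; 0 0 0 0 0 0 6; 0 0 0 0 0 0 0; 0 0 0 0 0 0 0; 0 0 0 0 0 0 0'; python3 -m inch '0 0 0 0 0 0 0; 0 0 0 0 0 0 0'
```

```text
clock: 2.65
ee_pos: [0.5521, 0.2052, 0.1785]
orientation: [3.139, 0.115, -0.0]
force: [-0.2, 0.6, 0.1]
grip_width: 0.682
clock: 3.65
ee_pos: [0.551, 0.2051, 0.1787]
orientation: [3.139, 0.115, -0.003]
force: [-5.4, 0.2, 4.4]
grip_width: 0.159
clock: 3.85
ee_pos: [0.5511, 0.2052, 0.1787]
orientation: [3.139, 0.115, -0.003]
force: [-4.3, 0.3, 3.4]
grip_width: 0.161
```

```bash
python3 -m inch '0 0 0 -0.5 0 0 0; 0 0 0 -0.5 0 -1 0; 0 0 0 -0.5 0 -2 0; 0 0 0 -0.5 0 -3 0; 0 0 0 -0.5 0 -5 0; 0 0 0 -0.5 0 -5 0'; python3 -m inch '0 0 0 0 0 0 0; 0 0 0 0 0 0 0'; python3 - <<'E'
from h import *
s=manip.read_state();print(s["ft_torque"].round(2),s["force"].round(1))
E
```

```text
clock: 4.45
ee_pos: [0.5516, 0.2052, 0.1836]
orientation: [-3.139, -0.115, 0.0]
force: [1.1, -0.6, -6.4]
grip_width: 0.158
clock: 4.65
ee_pos: [0.5515, 0.2052, 0.1835]
orientation: [3.139, 0.115, -0.0]
force: [0.4, 0.0, -5.3]
grip_width: 0.159
[-0.02 -0.01 -0.  ] [ 0.4  0.  -5.3]
```

```bash
python3 -m inch '0 0 0 0 0 -2 0; 0 0 0 0 0 -6 0; 0 0 0 0 0 -12 0; 0 0 0 0 0 -19 0; 0 0 0 0 0 -26 0; 0 0 0 0 0 -33 0; 0 0 0 0 0 -40 0; 0 0 0 0 0 -47 0; 0 0 0 0 0 -52 0; 0 0 0 0 0 -55 0; 0 0 0 0 0 -57 0; 0 0 0 0 0 -57 0'; python3 -m inch '0 0 0 -2 0 0 0; 0 0 0 -7 0 0 0; 0 0 0 -14 0 0 0; 0 0 0 -22 0 0 0; 0 0 0 -30 0 0 0; 0 0 0 -38 0 0 0; 0 0 0 -46 0 0 0; 0 0 0 -53 0 0 0; 0 0 0 -58 0 0 0; 0 0 0 -60 0 0 0; 0 0 0 -60 0 0 0'; python3 - <<'E'
from h import *
d=viewer.get_image("wrist");np.savez("pics/w2",**d);cv2.imwrite("pics/w2.png",d["image"])
s=manip.read_state();print(s["clock"],s["ee_pos"],s["ft_torque"].round(2),s["force"].round(1))
P=cloud(d);X,Y,Z=P[...,0],P[...,1],P[...,2];ok=d["z_map"]>0
hsv=cv2.cvtColor(d["image"],cv2.COLOR_BGR2HSV)
G=ok&(Z>.23)&(Z<.275)&(hsv[...,0]<22)&(hsv[...,1]>100)&(X>.45)&(X<.54)
Q=P[G];print(len(Q),np.median(Q[:,2]),cv2.minAreaRect((Q[:,:2]*1000).astype(np.float32)))
a=np.radians(-8.7);nb=np.array([.619,-.213]);ax=np.array([np.cos(a),np.sin(a)]);ay=np.array([-np.sin(a),np.cos(a)])
p=nb-ax*.134+ay*.03;print(p);go([*p,.2405],-8.7)
E
```

```text
clock: 5.85
ee_pos: [0.5516, 0.2052, 0.2408]
orientation: [-3.139, -0.115, -0.0]
force: [-0.5, 0.7, -6.5]
grip_width: 0.158
clock: 6.95
ee_pos: [0.4916, 0.2009, 0.2408]
orientation: [-3.139, -0.115, -0.0]
force: [-0.3, -0.5, -7.3]
grip_width: 0.159
7.0 [0.49190629 0.20088601 0.240816  ] [-0.11  0.01 -0.04] [-0.1 -0.7 -6.1]
8499 0.25598446381330986 ((490.9379577636719, 216.54177856445312), (149.67587280273438, 33.6597900390625), 86.98235321044922)
[ 0.49107964 -0.16307623]
turn [-1.000e-02 -3.000e-02  1.289e+01] shift [-2.740e+01  3.629e+02  3.000e-01] tool x yaw now 4.2
```

View pics/w2.png

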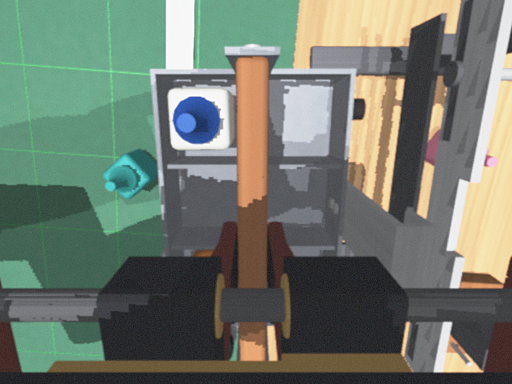

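The caddy is held level, with the bottle standing at (200,120) and the bar of stand_a clear at right. I'll transit to stand_b, staying back from its bar.

```bash
python3 -m inch '0 0 0 0 3 0 0; 0 0 0 -1 10 0 0; 0 0 1 -2 21 0 0; 0 0 2 -3 35 0 0; 0 0 3 -4 51 0 0; 0 0 4 -6 69 0 0; 0 0 5 -7 89 0 0; 0 0 6 -9 110 0 0; 0 0 6 -10 131 0 0; 0 0 7 -12 152 0 0; 0 0 7 -13 173 0 0; 0 0 7 -15 194 0 0'; python3 -m inch '0 0 0.5 2 21 0 0; 0 0 1 3 42 0 0; 0 0 2 5 63 0 0; 0 0 3 7 83 0 0; 0 0 4 8 102 0 0; 0 0 4.5 9 119 0 0; 0 0 5 10 134 0 0; 0 0 5.5 11 147 0 0; 0 0 6 12 157 0 0; 0 0 6 12 164 0 0; 0 0 6 12 168 0 0; 0 0 6 12 168 0 0'; python3 - <<'E'
from h import *
a=np.radians(-8.8);nb=np.array([.619,-.213]);ax=np.array([np.cos(a),np.sin(a)]);ay=np.array([-np.sin(a),np.cos(a)])
for n in("wrist","scene"):
    d=viewer.get_image(n);np.savez("pics/"+n+"3",**d)
    if n=="scene":cv2.imwrite("pics/s3.png",cv2.resize(d["image"][140:340,60:340],None,fx=2.6,fy=2.6))
    else:cv2.imwrite("pics/w3.png",d["image"])
    P=cloud(d);ok=d["z_map"]>0
    # in stand-b frame about estimated notch
    L=np.stack([(P[...,:2]-nb)@ax,(P[...,:2]-nb)@ay,P[...,2]],-1)*1000
    m=ok&(L[...,2]>198)&(L[...,2]<212)&(abs(L[...,0])<15)&(abs(L[...,1])<160)
    Q=L[m];
    if len(Q)>30:
        k=np.polyfit(Q[:,1],Q[:,0],1);print(n,len(Q),"bar x=",k[1].round(1),"slope deg",np.degrees(np.arctan(-k[0])).round(2),Q[:,1].min().round(),Q[:,1].max().round(),"x pct",np.percentile(Q[:,0]-np.polyval(k,Q[:,1]),[5,95]).round(1))
s=manip.read_state();print(s["clock"],s["ee_pos"],s["ft_torque"].round(2),s["force"].round(1))
rel=(s["ee_pos"][:2]-nb)*1000;print("TCP in B frame",(rel@ax).round(1),(rel@ay).round(1));go([0,0,0],-8.8)
E
```

```text
clock: 8.2
ee_pos: [0.4906, 0.0042, 0.2408]
orientation: [3.14, -0.08, 0.0]
force: [-0.1, 0.5, -6.9]
grip_width: 0.159
clock: 9.4
ee_pos: [0.4946, -0.1623, 0.2406]
orientation: [-3.132, 0.242, 0.0]
force: [-0.1, 1.5, -6.8]
grip_width: 0.159
wrist 4487 bar x= -1.4 slope deg 0.52 -91.0 140.0 x pct [-2.2  3.8]
scene 440 bar x= 1.7 slope deg 0.5 -142.0 141.0 x pct [-4.   2.7]
9.5 [ 0.49463954 -0.16176353  0.24061147] [-0.11  0.08 -0.03] [-0.4 -0.4 -6.4]
TCP in B frame -130.7 31.6
turn [-0.01  0.01  0.01] shift [-513.5  -84.2  240.8] tool x yaw now -8.8
```

View pics/s3.png

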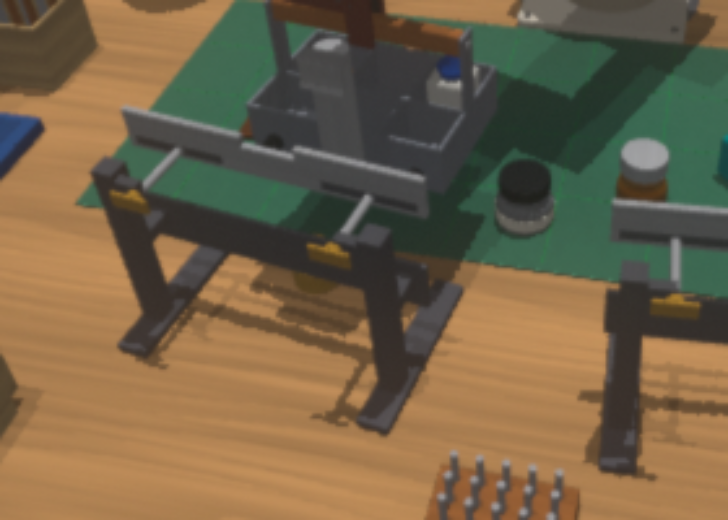

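View pics/w3.png

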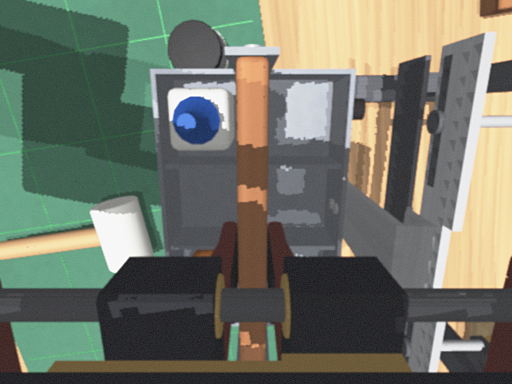

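The scene crop shows the caddy in front of stand_b's bar, with the notch at crop cols 240–295 and the hook (strap around 335,60) to the +y side of it. The bottle and jar are upright. I'll get the hook–notch offset from the same scene cloud.

```bash
python3 - <<'E'
from h import *
a=np.radians(-8.3);nb=np.array([.619,-.213]);ax=np.array([np.cos(a),np.sin(a)]);ay=np.array([-np.sin(a),np.cos(a)])
for n in("scene","wrist"):
    d=dict(np.load(f"pics/{n}3.npz"));P=cloud(d);ok=d["z_map"]>0
    L=np.stack([(P[...,:2]-nb)@ax,(P[...,:2]-nb)@ay,P[...,2]],-1)*1000
    Q=L[ok&(abs(L[...,0])<12)&(abs(L[...,1])<60)&(L[...,2]<215)&(L[...,2]>160)]
    t=[(b,np.percentile(Q[(Q[:,1]>=b)&(Q[:,1]<b+4),2],95).round() if ((Q[:,1]>=b)&(Q[:,1]<b+4)).any() else 0) for b in range(-44,44,4)]
    print(n,*[f"{b}:{z:.0f}" for b,z in t])
    T=L[ok&(abs(L[...,0])<12)&(abs(L[...,1])<130)&(L[...,2]>170)&(L[...,2]<212)];print(" bar x pct 5,50,95",np.percentile(T[:,0],[5,50,95]).round(1))
    H=L[ok&(L[...,2]>232)&(L[...,2]<268)&(L[...,0]>-75)&(L[...,0]<-25)&(abs(L[...,1]-30)<45)]
    if len(H):print(" hook n",len(H),"x",np.percentile(H[:,0],[5,50,95]).round(1),"y",np.percentile(H[:,1],[2,50,98]).round(1),"z",np.percentile(H[:,2],[5,95]).round(1))
E
```

```text
scene -44:206 -40:205 -36:204 -32:206 -28:205 -24:196 -20:196 -16:195 -12:196 -8:196 -4:195 0:196 4:195 8:196 12:196 16:195 20:195 24:205 28:205 32:206 36:206 40:206
 bar x pct 5,50,95 [-1.2  2.8  4.5]
 hook n 316 x [-62.7 -47.6 -44.8] y [11.7 34.  51.1] z [233.7 259.8]
wrist -44:207 -40:0 -36:0 -32:0 -28:191 -24:196 -20:197 -16:197 -12:197 -8:197 -4:196 0:197 4:197 8:197 12:196 16:196 20:197 24:206 28:206 32:206 36:206 40:206
 bar x pct 5,50,95 [-4.2 -2.9  1.8]
 hook n 3894 x [-64.9 -58.9 -47.8] y [20.7 38.9 50.6] z [236.4 260.2]
```

```bash
python3 -m inch '0 0 -0.5 2 0 1 0; 0 0 -0.5 7 0 3 0; 0 0 -0.5 14 0 5 0; 0 0 -0.5 21 0 7 0; 0 0 -0.5 28 0 9 0; 0 0 -0.5 35 0 10 0; 0 0 -0.5 41 0 11 0; 0 0 -0.5 46 0 12 0; 0 0 -0.5 50 0 12 0; 0 0 -0.5 53 0 12 0; 0 0 -0.5 54.5 0 12 0; 0 0 -0.5 55 0 12 0'; python3 -m inch '0 0 0 0 0 0 0; 0 0 0 0 0 0 0'; cat > m.py <<'E'
from h import *
import sys
a=np.radians(-8.3);nb=np.array([.619,-.213]);ax=np.array([np.cos(a),np.sin(a)]);ay=np.array([-np.sin(a),np.cos(a)])
s=manip.read_state();rel=(s["ee_pos"][:2]-nb)*1000;print(s["clock"],"TCP in B",(rel@ax).round(1),(rel@ay).round(1),(s["ee_pos"][2]*1000).round(1),"F in B",(s["force"][:2]@ax).round(1),(s["force"][:2]@ay).round(1),s["force"][2].round(1),"T",s["ft_torque"].round(2));go([0,0,0],-8.3)
if len(sys.argv)>1:
    d=viewer.get_image("scene");cv2.imwrite(f"pics/{sys.argv[1]}.png",cv2.resize(d["image"][140:260,100:280],None,fx=4,fy=4,interpolation=cv2.INTER_CUBIC))
    P=cloud(d);ok=d["z_map"]>0
    L=np.stack([(P[...,:2]-nb)@ax,(P[...,:2]-nb)@ay,P[...,2]],-1)*1000
    zo=(s["ee_pos"][2]*1000-240.6)
    H=L[ok&(L[...,2]>max(209,232+zo))&(L[...,2]<268+zo)&(abs(L[...,0])<25)&(abs(L[...,1]-rel@ay)<45)]
    print(" hook n",len(H),"x",np.percentile(H[:,0],[5,50,95]).round(1),"y",np.percentile(H[:,1],[2,50,98]).round(1),"z",np.percentile(H[:,2],[5,95]).round(1))
    T=L[ok&(abs(L[...,0])<9)&(abs(L[...,1])<130)&(L[...,2]>170)&(L[...,2]<207)];print(" bar x",np.percentile(T[:,0],[5,50,95]).round(1))
E
python3 m.py s4
```

```text
clock: 10.7
ee_pos: [0.5491, -0.1706, 0.2288]
orientation: [3.133, -0.228, 0.0]
force: [-0.1, 0.5, -5.6]
grip_width: 0.159
clock: 10.9
ee_pos: [0.5488, -0.1705, 0.2287]
orientation: [-3.133, 0.228, 0.0]
force: [-0.5, 0.6, -7.5]
grip_width: 0.152
10.9 TCP in B -75.5 31.9 228.7 F in B -0.6 0.5 -7.5 T [-0.1   0.04  0.05]
turn [-0.    0.01 -0.01] shift [-567.7  -89.4  228.8] tool x yaw now -8.3
 hook n 339 x [-7.8  7.4  9.9] y [11.8 34.3 51. ] z [221.8 247.8]
 bar x [-1.8  2.8  4.4]
```

View pics/s4.png

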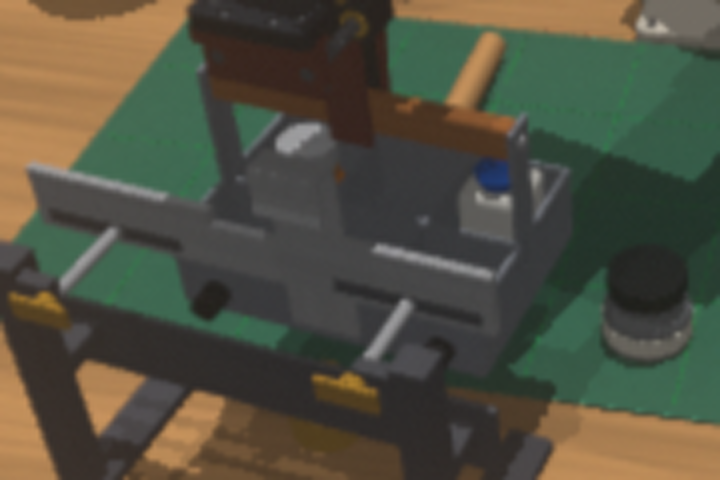

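The crop shows the hook (roof at 300,140) just in front of or above the bar, on its +y side, with the notch edge at (265,232). Measured, the lip's inner face sits about 1.5 mm short of centred, so I'll advance 1.5 mm and lower until the lip is just past the bar's top.

```bash
python3 -m inch '0 0 0 0.5 0 0 0; 0 0 0 1 0 0 0; 0 0 0 1.5 0 0 0; 0 0 0 1.5 0 2 0; 0 0 0 1.5 0 5 0; 0 0 0 1.5 0 8 0; 0 0 0 1.5 0 11 0; 0 0 0 1.5 0 13 0; 0 0 0 1.5 0 14 0; 0 0 0 1.5 0 15 0; 0 0 0 1.5 0 16 0; 0 0 0 1.5 0 17 0'; python3 -m inch '0 0 0 0 0 1 0; 0 0 0 0 0 2 0; 0 0 0 0 0 3 0; 0 0 0 0 0 4 0; 0 0 0 0 0 4 0'; python3 -m inch '0 0 0 0 0 1 0; 0 0 0 0 0 2 0; 0 0 0 0 0 3 0; 0 0 0 0 0 4 0; 0 0 0 0 0 4 0';python3 m.py
```

```text
clock: 12.15
ee_pos: [0.5506, -0.1708, 0.2117]
orientation: [3.133, -0.227, 0.0]
force: [-0.5, -0.0, -5.9]
grip_width: 0.158
clock: 12.65
ee_pos: [0.5505, -0.1708, 0.2075]
orientation: [-3.133, 0.228, 0.0]
force: [0.3, -0.3, -6.1]
grip_width: 0.159
clock: 13.15
ee_pos: [0.5504, -0.1707, 0.2035]
orientation: [-3.133, 0.228, 0.0]
force: [-0.5, -0.1, -5.1]
grip_width: 0.158
13.15 TCP in B -73.9 31.9 203.5 F in B -0.5 -0.2 -5.1 T [-0.    0.11  0.07]
turn [-0.    0.02 -0.01] shift [-569.3  -89.4  203.7] tool x yaw now -8.3
```

The lip has gone past the bar with no contact. I'll keep lowering until it touches down.

```bash
python3 -m inch '0 0 0 0 0 1 0; 0 0 0 0 0 2 0; 0 0 0 0 0 3 0; 0 0 0 0 0 4 0; 0 0 0 0 0 5 0; 0 0 0 0 0 6 0; 0 0 0 0 0 7 0; 0 0 0 0 0 8 0; 0 0 0 0 0 9 0; 0 0 0 0 0 10 0; 0 0 0 0 0 11 0; 0 0 0 0 0 12 0'; python3 -m inch '0 0 0 0 0 0.5 0; 0 0 0 0 0 1 0; 0 0 0 0 0 1 0';python3 -m inch '0 0 0 0 0 0.5 0; 0 0 0 0 0 1 0; 0 0 0 0 0 1 0'; python3 m.py
```

```text
clock: 14.35
ee_pos: [0.5505, -0.1708, 0.1916]
orientation: [3.133, -0.228, 0.0]
force: [0.8, -0.4, -6.7]
grip_width: 0.16
clock: 14.65
ee_pos: [0.5505, -0.1708, 0.1909]
orientation: [3.133, -0.227, 0.0]
force: [-0.9, 0.1, -4.0]
grip_width: 0.157
clock: 14.95
ee_pos: [0.5505, -0.1709, 0.1908]
orientation: [3.133, -0.228, 0.0]
force: [-4.7, 0.4, 5.7]
grip_width: 0.155
14.95 TCP in B -73.9 31.8 190.8 F in B -4.7 -0.3 5.7 T [0.08 0.86 0.05]
turn [ 0.01 -0.02 -0.01] shift [-569.5  -89.6  190.6] tool x yaw now -8.3
```

```bash
python3 -m inch '0 0 0 0 0 -0.3 0; 0 0 0 0 0 -0.6 0; 0 0 0 0 0 -0.6 0'; python3 m.py s5
```

```text
clock: 15.25
ee_pos: [0.5505, -0.1709, 0.1908]
orientation: [3.133, -0.228, 0.0]
force: [-5.1, 0.2, 5.4]
grip_width: 0.155
15.25 TCP in B -73.9 31.8 190.8 F in B -5.0 -0.5 5.4 T [0.02 0.79 0.03]
turn [ 0.01 -0.01 -0.01] shift [-569.4  -89.5  190.7] tool x yaw now -8.3
 hook n 71 x [-6.9  0.8 10.2] y [12.8 32.5 50.5] z [209.  210.7]
 bar x [-1.1  2.9  5. ]
```

View pics/s5.png

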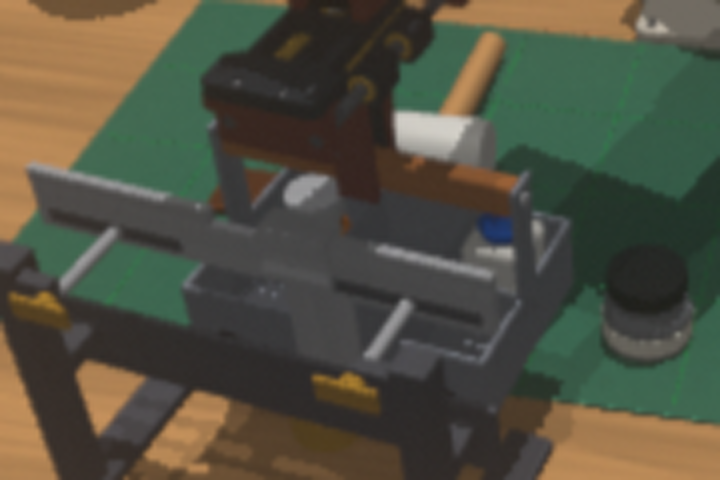

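The crop shows the hook roof (300,190) resting on the bar's plain edge beside the notch (step at 265,235). Its top at 209–210 mm fits an underside at 205. I'll ease the press before sliding.

```bash
python3 -m inch '0 0 0 0 0 -0.3 0; 0 0 0 0 0 -0.5 0; 0 0 0 0 0 -0.5 0; 0 0 0 0 0 -0.5 0'; python3 m.py; python3 -m inch '0 0 0 -0.2 0 -0.2 0; 0 0 0 -0.3 0 -0.3 0; 0 0 0 -0.3 0 -0.3 0'; python3 m.py
```

```text
clock: 15.7
ee_pos: [0.5505, -0.1708, 0.1908]
orientation: [3.133, -0.228, -0.0]
force: [-4.0, 0.3, 3.1]
grip_width: 0.155
15.7 TCP in B -73.9 31.9 190.8 F in B -4.0 -0.3 3.1 T [-0.1   0.6   0.05]
turn [ 0.01  0.01 -0.01] shift [-569.4  -89.5  190.8] tool x yaw now -8.3
clock: 16.0
ee_pos: [0.5505, -0.1708, 0.1908]
orientation: [3.133, -0.228, 0.001]
force: [-0.7, -1.8, -1.5]
grip_width: 0.16
16.0 TCP in B -73.9 31.9 190.8 F in B -0.4 -1.9 -1.5 T [-0.22  0.12  0.04]
turn [ 0.   -0.03 -0.01] shift [-569.5  -89.5  190.6] tool x yaw now -8.3
```

```bash
python3 -m inch '0 0 0 0 1 0 0; 0 0 0 0 2 0 0; 0 0 0 0 3 0 0; 0 0 0 0 4 0 0; 0 0 0 0 5 0 0; 0 0 0 0 6 0 0; 0 0 0 0 7 0 0; 0 0 0 0 8 0 0'; python3 m.py;  python3 -m inch '0 0 0 0 1 0 0; 0 0 0 0 2 0 0; 0 0 0 0 3 0 0; 0 0 0 0 4 0 0; 0 0 0 0 5 0 0; 0 0 0 0 6 0 0; 0 0 0 0 7 0 0; 0 0 0 0 8 0 0'; python3 m.py
```

```text
clock: 16.8
ee_pos: [0.5489, -0.1788, 0.1909]
orientation: [-3.133, 0.228, 0.001]
force: [-1.1, 0.2, -5.4]
grip_width: 0.157
16.8 TCP in B -74.3 23.8 190.9 F in B -1.2 0.0 -5.4 T [-0.03 -0.06  0.02]
turn [ 0.    0.02 -0.01] shift [-568.9  -97.5  191.1] tool x yaw now -8.3
clock: 17.6
ee_pos: [0.5479, -0.1866, 0.1911]
orientation: [3.133, -0.228, -0.0]
force: [-0.1, 0.4, -6.6]
grip_width: 0.16
17.6 TCP in B -74.1 15.8 191.1 F in B -0.2 0.4 -6.6 T [-0.06  0.03 -0.01]
turn [ 0.   -0.   -0.01] shift [-569.1 -105.5  191.1] tool x yaw now -8.3
```

It's hovering barely off the edge, so I'll re-touch lightly before the notch edge.

```bash
python3 -m inch '0 0 0 0 0 0.3 0; 0 0 0 0 0 0.6 0; 0 0 0 0 0 0.6 0'; python3 m.py; python3 -m inch '0 0 0 0 0 0.2 0; 0 0 0 0 0 0.4 0; 0 0 0 0 0 0.4 0'; python3 m.py
```

```text
clock: 17.9
ee_pos: [0.548, -0.1867, 0.1908]
orientation: [3.133, -0.228, 0.0]
force: [-1.7, -1.5, -3.2]
grip_width: 0.16
17.9 TCP in B -74.1 15.7 190.8 F in B -1.5 -1.8 -3.2 T [-0.16  0.12 -0.03]
turn [ 0.01 -0.02 -0.01] shift [-569.3 -105.6  190.6] tool x yaw now -8.3
clock: 18.2
ee_pos: [0.548, -0.1868, 0.1906]
orientation: [3.133, -0.227, 0.001]
force: [-3.0, -1.7, 1.9]
grip_width: 0.163
18.2 TCP in B -74.0 15.7 190.6 F in B -2.8 -2.2 1.9 T [-0.41  0.46  0.07]
turn [ 0.03 -0.02 -0.  ] shift [-569.3 -105.8  190.3] tool x yaw now -8.3
```

```bash
python3 -m inch '0 0 0 0 0.5 -0.2 0; 0 0 0 0 1.5 -0.2 0; 0 0 0 0 2.5 -0.2 0; 0 0 0 0 3.5 -0.2 0; 0 0 0 0 4.5 -0.2 0; 0 0 0 0 5.5 -0.2 0; 0 0 0 0 6.5 -0.2 0; 0 0 0 0 7.5 -0.2 0'; python3 m.py; python3 -m inch '0 0 0 0 1 0 0; 0 0 0 0 2 0 0; 0 0 0 0 2 0 0'; python3 m.py
```

```text
clock: 19.0
ee_pos: [0.5468, -0.1928, 0.1902]
orientation: [-3.131, 0.227, 0.001]
force: [-1.5, 6.0, 0.8]
grip_width: 0.16
19.0 TCP in B -74.3 9.6 190.2 F in B -2.4 5.7 0.8 T [0.99 0.13 0.17]
turn [-0.11  0.03 -0.  ] shift [-568.9 -111.5  190.7] tool x yaw now -8.3
clock: 19.3
ee_pos: [0.5465, -0.196, 0.1898]
orientation: [3.133, -0.227, -0.0]
force: [-0.0, -0.2, -4.7]
grip_width: 0.155
19.3 TCP in B -74.2 6.4 189.8 F in B -0.0 -0.2 -4.7 T [-0.16  0.14 -0.01]
turn [0.01 0.01 0.  ] shift [-569.  -115.1  189.9] tool x yaw now -8.3
```

It dropped: z fell and the press vanished at y≈6.4. I'll move about 5 mm further to the notch centre and lower slowly.

```bash
python3 -m inch '0 0 0 0 1 0 0; 0 0 0 0 2 0 0; 0 0 0 0 3 0 0; 0 0 0 0 4 0 0; 0 0 0 0 5 0 0; 0 0 0 0 5 0 0'; python3 m.py; python3 -m inch '0 0 0 0 0 1 0; 0 0 0 0 0 2 0; 0 0 0 0 0 3 0; 0 0 0 0 0 3 0'; python3 m.py
```

```text
clock: 19.9
ee_pos: [0.5458, -0.2011, 0.1903]
orientation: [3.133, -0.228, 0.0]
force: [0.3, -0.3, -6.4]
grip_width: 0.155
19.9 TCP in B -74.2 1.2 190.3 F in B 0.3 -0.2 -6.4 T [-0.1   0.03  0.03]
turn [ 0.   -0.   -0.02] shift [-569.2 -120.   190.2] tool x yaw now -8.3
clock: 20.3
ee_pos: [0.5457, -0.2008, 0.1871]
orientation: [-3.133, 0.228, 0.001]
force: [0.5, -0.5, -6.5]
grip_width: 0.158
20.3 TCP in B -74.3 1.5 187.1 F in B 0.5 -0.4 -6.5 T [-0.08  0.02 -0.  ]
turn [-0.    0.02 -0.01] shift [-568.9 -119.9  187.3] tool x yaw now -8.3
```

```bash
python3 -m inch '0 0 0 0 0 1 0; 0 0 0 0 0 2 0; 0 0 0 0 0 3 0; 0 0 0 0 0 4 0; 0 0 0 0 0 5 0; 0 0 0 0 0 5 0'; python3 m.py; python3 -m inch '0 0 0 0 0 0.5 0; 0 0 0 0 0 1 0; 0 0 0 0 0 1 0'; python3 m.py
```

```text
clock: 20.9
ee_pos: [0.5457, -0.2009, 0.1821]
orientation: [-3.133, 0.228, 0.001]
force: [0.0, -0.3, -6.4]
grip_width: 0.157
20.9 TCP in B -74.3 1.4 182.1 F in B 0.1 -0.3 -6.4 T [-0.06  0.06  0.01]
turn [-0.    0.02 -0.01] shift [-568.9 -119.9  182.3] tool x yaw now -8.3
clock: 21.2
ee_pos: [0.5458, -0.2009, 0.1812]
orientation: [-3.133, 0.228, 0.0]
force: [0.7, -0.5, -7.1]
grip_width: 0.161
21.2 TCP in B -74.2 1.4 181.2 F in B 0.8 -0.4 -7.1 T [-0.04  0.02 -0.02]
turn [-0.    0.01 -0.01] shift [-569.1 -119.9  181.3] tool x yaw now -8.3
```

```bash
python3 -m inch '0 0 0 0 0 0.4 0; 0 0 0 0 0 0.8 0; 0 0 0 0 0 0.8 0'; python3 m.py; python3 -m inch '0 0 0 0 0 0.3 0; 0 0 0 0 0 0.3 0'; python3 m.py s6
```

```text
clock: 21.5
ee_pos: [0.5459, -0.201, 0.1808]
orientation: [3.133, -0.228, 0.001]
force: [-0.8, -0.0, -4.0]
grip_width: 0.159
21.5 TCP in B -74.1 1.3 180.8 F in B -0.8 -0.1 -4.0 T [-0.12  0.03 -0.01]
turn [ 0.   -0.02 -0.01] shift [-569.3 -120.   180.5] tool x yaw now -8.3
clock: 21.7
ee_pos: [0.5459, -0.201, 0.1807]
orientation: [3.133, -0.228, 0.001]
force: [-2.7, 0.5, 0.8]
grip_width: 0.158
21.7 TCP in B -74.0 1.3 180.7 F in B -2.8 0.1 0.8 T [-0.06  0.28  0.05]
turn [ 0.01 -0.03 -0.01] shift [-569.3 -120.1  180.4] tool x yaw now -8.3Traceback (most recent call last):
  File "m.py", line 11, in <module>
    print(" hook n",len(H),"x",np.percentile(H[:,0],[5,50,95]).round(1),"y",np.percentile(H[:,1],[2,50,98]).round(1),"z",np.percentile(H[:,2],[5,95]).round(1))
                               ~~~~~~~~~~~~~^^^^^^^^^^^^^^^^^^
    return _quantile_unchecked(
        a, q, axis, out, overwrite_input, method, keepdims, weights)
    return _ureduce(a,
                    func=_quantile_ureduce_func,
    ...<5 lines>...
                    overwrite_input=overwrite_input,
                    method=method)
    r = func(a, **kwargs)
    result = _quantile(arr,
                       quantiles=q,
    ...<2 lines>...
                       out=out,
                       weights=wgt)
    slices_having_nans = np.isnan(arr[-1, ...])
                                  ~~~^^^^^^^^^
IndexError: index -1 is out of bounds for axis 0 with size 0
```

View pics/s6.png

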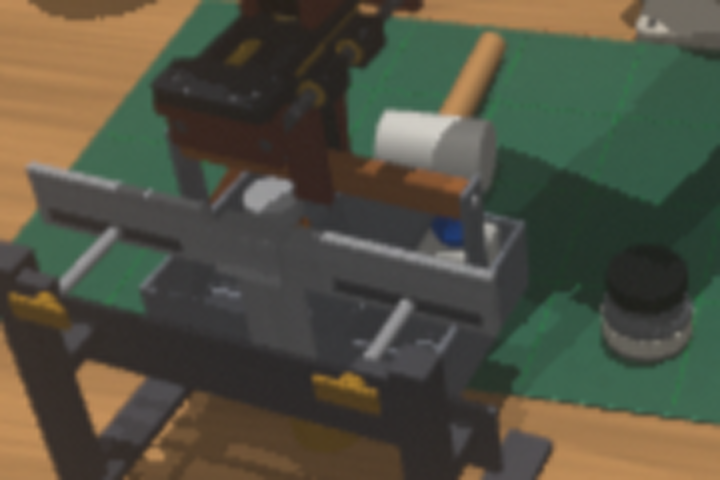

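The hook is seated in the notch, exactly 10 mm below the plain-edge contact, and it bears the full weight. I'll let go gradually.

```bash
python3 -m inch '0 0 0 0 0 0 14; 0 0 0 0 0 0 15; 0 0 0 0 0 0 16; 0 0 0 0 0 0 17; 0 0 0 0 0 0 19; 0 0 0 0 0 0 22; 0 0 0 0 0 0 28; 0 0 0 0 0 0 36; 0 0 0 0 0 0 45; 0 0 0 0 0 0 55; 0 0 0 0 0 0 60; 0 0 0 0 0 0 60'; python3 m.py; python3 -m inch '0 0 0 0 0 -1 60; 0 0 0 0 0 -4 60; 0 0 0 0 0 -9 60; 0 0 0 0 0 -16 60; 0 0 0 0 0 -24 60; 0 0 0 0 0 -33 60; 0 0 0 0 0 -43 60; 0 0 0 0 0 -55 60; 0 0 0 0 0 -70 60; 0 0 0 0 0 -85 60; 0 0 0 0 0 -97 60; 0 0 0 0 0 -100 60'; python3 -m inch '0 0 0 -20 0 -10 60; 0 0 0 -50 0 -20 60; 0 0 0 -85 0 -30 60; 0 0 0 -120 0 -40 60; 0 0 0 -150 0 -45 60; 0 0 0 -170 0 -50 60; 0 0 0 -180 0 -50 60; 0 0 0 -180 0 -50 60; 0 0 0 -180 0 -50 60; 0 0 0 -180 0 -50 60'
python3 - <<'E'
from h import *
ims={n:viewer.get_image(n) for n in("scene","top")}
cv2.imwrite("pics/f.png",np.hstack([cv2.resize(ims["scene"]["image"][120:300,60:360],(400,240)),cv2.resize(ims["top"]["image"][90:250,230:460],(345,240))]))
a=np.radians(-8.3);nb=np.array([.619,-.213]);ax=np.array([np.cos(a),np.sin(a)]);ay=np.array([-np.sin(a),np.cos(a)])
for n,d in ims.items():
    P=cloud(d);ok=d["z_map"]>0;hsv=cv2.cvtColor(d["image"],cv2.COLOR_BGR2HSV)
    L=np.stack([(P[...,:2]-nb)@ax,(P[...,:2]-nb)@ay,P[...,2]],-1)*1000
    G=ok&(L[...,2]>175)&(L[...,2]<215)&(hsv[...,0]<20)&(hsv[...,1]>110)&(L[...,0]>-100)&(L[...,0]<-40)&(abs(L[...,1])<120)
    Q=L[G];t=Q[Q[:,2]>np.percentile(Q[:,2],50)];print(n,"grip y",Q[:,1].min().round(),Q[:,1].max().round(),"x",np.median(Q[:,0]).round(1),"z-left/right p95",np.percentile(Q[Q[:,1]>40,2],95).round(1),np.percentile(Q[Q[:,1]<-40,2],95).round(1),"yaw rel",np.degrees(np.arctan(-np.polyfit(Q[:,1],Q[:,0],1)[0])).round(1))
    for k in range(-30,31,10):
        q=L[ok&(abs(L[...,0])<8)&(abs(L[...,1]-k)<4)&(L[...,2]<225)];print(k,np.percentile(q[:,2],95).round(),end="; ")
    print()
s=manip.read_state();print(s["clock"],s["ee_pos"],s["force"].round(1))
E
```

```text
clock: 22.95
ee_pos: [0.5458, -0.2009, 0.1802]
orientation: [3.133, -0.228, 0.0]
force: [0.0, 0.3, -0.3]
grip_width: 0.681
22.95 TCP in B -74.1 1.4 180.2 F in B -0.0 0.3 -0.3 T [-0.04  0.07  0.03]
turn [ 0.   -0.   -0.01] shift [-569.2 -119.9  180.2] tool x yaw now -8.3
clock: 24.15
ee_pos: [0.5466, -0.2012, 0.2822]
orientation: [3.132, -0.227, 0.004]
force: [-0.6, 0.0, -1.6]
grip_width: 0.683
clock: 25.15
ee_pos: [0.3685, -0.1751, 0.3299]
orientation: [-3.133, 0.227, 0.0]
force: [-0.4, 0.4, -1.8]
grip_width: 0.684
scene grip y -91.0 91.0 x -67.6 z-left/right p95 196.2 196.2 yaw rel 0.1
-30 205.0; -20 199.0; -10 200.0; 0 200.0; 10 200.0; 20 199.0; 30 205.0; 
top grip y -92.0 91.0 x -75.6 z-left/right p95 197.2 197.3 yaw rel 0.1
-30 208.0; -20 200.0; -10 200.0; 0 200.0; 10 201.0; 20 201.0; 30 206.0; 
25.25 [ 0.36834017 -0.17499202  0.3298405 ] [ 0.7 -0.4 -0.3]
```

View pics/f.png

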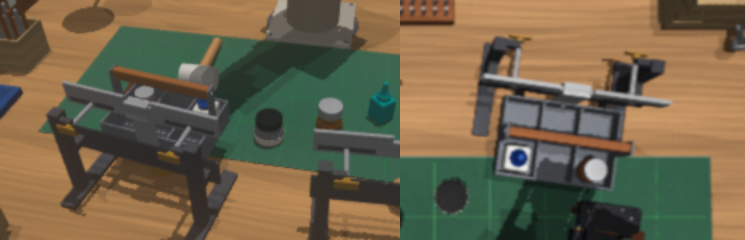

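The caddy hangs level on stand_b with its hook in the notch, at (575,90) in the right half. The bottle (517,157) and jar (595,170) are standing in their cells, and the gripper is clear. I'll hand it in.

```bash
python3 -c "
from plant import manip
print(manip.finish_job())"
```

```text
the job is handed in; nothing more can be done
None
```

The caddy now hangs in the notch on stand_b, and I handed the job in at about 25 s of the 64 s allowed; no verdict was reported.

**What I did:** I unhooked it from stand_a and carried it level across without setting it down. I touched down on stand_b's plain bar edge about 31 mm to the +y side of the notch and slid it towards the notch. I felt the drop about 6 mm from the notch centre, lowered it the full 10 mm home and let go once the bar carried its weight.

**Last checks:**
- **Seating:** the top of the hook is at about 200 mm in both cameras, which puts its underside near 195 mm (home).
- **Level:** both ends of the grip bar are at the same height to 0.1 mm, and it lies within 0.1 degrees of the bar's direction.
- **Contents:** the bottle and jar stand in their cells.
- **Robot:** the gripper is clear and touching nothing.
- **Bystanders:** the dye jar looks unmoved. I did not check the spool and the weight separately at the end.

**What disagreed or fell short:**
- **Contact height:** the touchdown came about 2 mm higher than the height at the first grasp predicted, probably because of slip or sag in the grip. The 10 mm drop from edge to home still matched.
- **First press:** it reached about 12 N, more than the few newtons asked. I eased it before sliding, but it reached about 8 N again when I re-touched, and I eased that too.
- **Slide contact:** for part of the slide the hook hovered just off the bar's edge, so I re-touched before the notch.
- **Grip force:** it is fixed at half the maximum, 30 N, below the 40 to 60 N advised. The caddy did not visibly twist.

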